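Put the setting-ring case away: flap, lid, catch

ROBOT

A 6-joint arm with a two-finger parallel gripper is mounted at the origin on the work surface; the furniture and walls round the work are solid. World frame = base frame: x ahead of the robot, y to its left, z up, the work surface at z = 0. Lengths are in m, angles in rad, forces in N, time in s.
With the tool pointing down it reaches from about 0.25 to 0.775 m from the base axis. Payload 4 kg.
Tool frame: the origin (TCP) lies midway between the tips of the shut fingers; the grasp point (between the pads) lies 19 mm behind it; z points along the fingers, y is the direction in which the jaws open and shut (so a half turn about z gives the same grasp; the last joint's range is limited). The gripper opens to 85 mm and grips with 20 to 120 N. Pads are 22 mm wide; open, the fingers measure 114 mm over their backs; the gripper's body (76 mm by 85 mm) begins 54 mm behind the grasp point. The pads swing forward as they close: fully open they stand 13 mm farther back than shut.
Start: joints at [-1.217, 0.087, 1.371, -0, 1.684, -0.103], TCP at [0.243, -0.494, 0.231] pointing down, gripper open.
Joint ranges: [-3.1, 3.1], [-0.76, 2.03], [0.27, 2.55], [-1.08, 4.22], [0.17, 2.65], [-2.57, 2.57]. Speed limits (rad/s): [2.79, 2.79, 3.14, 3.14, 3.14, 3.14].

INTERFACE

Orientations are given as a rotation vector (axis times angle).
In Python, from station import sensors, get_image, robot, nets gives the robot as it stands.
- The arm moves only by the tool move_arm, never from a script. Its argument "series" is a list that holds one entry, the list of rows, each a list of 6 numbers: the shift along the tool's x, y, z in mm, then the turn, a rotation vector about the tool's x, y, z in degrees. In form: [[[dx, dy, dz, wx, wy, wz], ...]]. A call has 1 to 8 rows; each row shifts and turns the commanded pose from where the row before left it, along the tool's axes as they then stand; what a row does not reach is not made up. A row lasts 1/8 s, in which the tool goes at most 62.5 mm and 10.7 degrees, less where a joint would pass 70% of its speed; a pose out of reach is approached as far as the arm can. A call is refused whole if a number of a shift passes 62.5 or a number of a turn 10.7, either way. A call with a gripper value outside its range is refused whole. "hand" is the opening, from 0 (shut) to 1 (fully open), set as the call begins (left out, the last holds). The fingers move at their own pace and stop on an object; "squeeze" is the grip in N (left out, the last holds). Time passes only in rows, so rows that do not move let the fingers close. It gives the time, the measured TCP pose, the force and the opening at its end, in the units of the state.
- sensors.sense(): the state, without advancing time (a new reading comes with each control period).
- get_image(name): name is "side" or "top" or "wrist"; returns a dict with "image" (384x512x3 uint8, red, green, blue), "fov_y" (degrees; the focal length in pixels is half the picture's height over the tangent of half this angle, whatever the lens; pixels are square), "cx", "cy" (the principal point, pixels), "R" (3x3) and "t" (3): a world point X has camera coordinates R X + t; the wrist camera has in their place "mount" (4x4, takes a point from camera to tool coordinates, whose origin is the TCP and whose axes are the flange's). Camera axes: x right, y down, z forward; pixel columns grow to the right and rows downward; lengths in m; the calibration is good to about 2 mm. A picture is of the moment at which its call begins: read the wrist's pose just before it. There is no depth.
- robot.job_done(): hands the job in, once; it reports no verdict.
Trained networks look in a picture, given as the dict that the camera call returned (one of the last four; its "shot" number tells which), for a name from the list of things; names that differ only in an ending like _2 or _b are one class to them, and where a whole thing is asked for, a point or a joint stands for the part that bears it (a point fixed in the world has none). Each returns a list of dicts, best first, with "p" (0 to 1); they miss things now and then, are a little off and sometimes report something else, mostly with a low value. They report only what shows in the picture. A call takes as long as a camera call.
- nets.boxes_of(picture, query): "centre" ([x, y, z] in m, in the coordinates of the camera as it stood for that picture, good to about 4 mm: the middle of the surface that is visible of it).
- nets.regions_of(picture, query): "pixels" (384x512 bool, what is visible of it).
The state is a dict: "t": time; "qpos": joint angles; "joint_velocities": joint speeds; "tau": joint torques, N m; "eef_pos": TCP position; "tcp_rot": TCP orientation; "ft_force": force on the tool from outside, world axes, zero at the start; "wrist_torque": the same for the moment, N m; "finger_gap": opening from 0.0 (shut) to 1.0 (fully open).
Only numpy, scipy, OpenCV 4.12 (cv2) and the standard library are available. Lean on these libraries where they do the work, as an engineer would, in place of code of your own. Each camera call takes 0.05 s, during which the arm holds its last target.

TASK

Close up the open wooden setting-ring case by pushing with the fingertips only: first fold its upright retaining flap down flat over the two rings, then swing the lid fully shut over it without letting it slam, and last push the brass catch on the lid's front edge down against the front of the case. Nothing is to be picked up: both rings stay in their recesses and the other things on the bench stay where they are.

Things in the scene. Friction and masses are not known exactly. Their poses are not given: they have to be found in the camera images.
- ring_case: The open dark-wood gauge case, fixed to the bench, 100 (x) x 164 (y) x 36 mm without its lid. Origin: centre of its underside, on the bench. Its x axis points from its front (towards the robot) to its back hinges, its y axis along the front to the left, z up. Walls 6 mm; a blue insert 18 mm above the bench holds two rings in round recesses.
- case_flap (a joint): Hinge of the retaining flap, rad: 0 = lying flat over the rings, 1.57 = upright, stop at 1.9 (leaning out towards the robot); starts at 1.45 to 1.8. Hinge line along the case's y just inside the front wall: x = -41, z = 33 mm in the case's frame. It stays upright by itself; tipped in more than about 0.6 rad past upright it sinks flat in about 2 s. Standing, it blocks the lid.
- flap_edge (a point): Middle of the flap's free edge, 78 mm from its hinge line. The flap is a light-wood leaf 146 mm wide, 4 mm thick, its blue-felt side towards the lid; here its edge has a finger notch 34 mm wide and 12 mm deep. Lying flat, its top is 36 mm above the bench.
- case_lid (a joint): Hinge of the lid, rad: 0 = shut, 1.57 = upright, stop at 2.1 (leaning back, away from the robot); starts at 1.8 to 2.05. Hinge line along the back rim of the case: x = +50, z = 37 mm in the case's frame. Stiff: the lid stays where it is left, about 2 to 3 N near its front edge swings it.
- lid_edge (a point): Middle of the lid's front edge, on its outside (top) face, 100 mm from the hinge line along the lid. The lid is a shallow dark-wood tray 164 mm wide and 15 mm deep over all. Shut, its top is 51.5 mm above the bench. The catch stands up beyond the edge here: push the lid on the outside beside it, not on the catch.
- case_catch (a joint): Hinge of the brass catch on the middle of the lid's front edge, rad: 0 = folded square to the lid (straight down in front of the case once the lid is shut), 1.57 = sticking straight out beyond the lid's edge, stop at 1.75; starts at 1.3 to 1.65. It stays where it is left; well under 1 N turns it.
- catch_tip (a point): Middle of the catch's free end, 30 mm from its hinge line; the leaf is 24 mm wide, 2 mm thick. With the lid shut the hinge line is 54.5 mm in front of the case's centre and 47 mm above the bench; pushed down, the leaf hangs 3.5 mm in front of the front wall, flush with a small brass stud in its eye.
- setting_ring_5: Larger ground steel ring, 64 mm across, 22 mm high, in the left (+y) recess of the case. Origin: centre of its underside.
- setting_ring_6: Smaller ground steel ring, 50 mm across, 16 mm high, in the right (-y) recess of the case. Origin: centre of its underside.
- dark_ring: Bystander: dark ring on the bench towards the back, 68 mm across, 18 mm high. Origin: centre of its underside.
- spare_ring: Bystander: steel ring on the bench, 62 mm across, 20 mm high. Origin: centre of its underside.
- plug_gauge: Bystander: double-ended plug gauge lying on the bench, 104 mm long, 22 mm thick. Origin: centre of its underside.
- oil_bottle: Bystander: cream oil bottle with a red spout, 46 mm across, 134 mm high. Origin: centre of its underside.
- grease_tin: Bystander: flat tin with a green lid, 67 mm across, 31 mm high. Origin: centre of its underside.

How it is judged:
By the outcome, as a careful person would: the job done as asked, in the order asked, and still so for the second after the job is handed in, with the robot touching nothing.
It also fails if it takes over 54 s, if anything falls off the work surface, if the arm or the gripper's body presses on something with over 40 N, if the wrist force passes 120 N, or if a joint passes its speed limit or range.

## Working session

There is one attempt and no reset: what is moved stays moved. The work goes in short steps, Python scripts to look and compute and a tool call to move; the robot and the scene stay as the last step left them, time stands still between calls to the robot, and variables do not carry over. Pictures are saved under pics/ and viewed, and the job is handed in when it is done.

Besides the shell and the picture viewer there is one more tool, called after ">>>" by a JSON object that holds its "api" and its "payload". move_arm: Moves the arm, as the interface text tells. Its arguments: {"type":"object","properties":{"series":{"type":"array"},"hand":{"type":"number"},"squeeze":{"type":"number"}},"required":["series"]}

```bash
mkdir -p pics; ls
cat > h.py <<'E'
import numpy as np, cv2
from scipy.spatial.transform import Rotation as Ro
from station import sensors, get_image, robot, nets
def save(p,n): cv2.imwrite(f'pics/{n}.png',p['image'][:,:,::-1])
def f(p): return p['image'].shape[0]/2/np.tan(np.radians(p['fov_y'])/2)
def cam(p,s=None):
    if 'R' in p: return np.array(p['R']),np.array(p['t'])
    T=np.eye(4);T[:3,:3]=Ro.from_rotvec(s['tcp_rot']).as_matrix();T[:3,3]=s['eef_pos']
    W=np.linalg.inv(T@np.array(p['mount']));return W[:3,:3],W[:3,3]
def proj(p,X,s=None):
    R,t=cam(p,s);c=np.atleast_2d(X)@R.T+t
    return c[:,:2]/c[:,2:]*f(p)+[p['cx'],p['cy']]
def world(p,c,s=None):
    R,t=cam(p,s);return R.T@(np.array(c)-t)
def onz(p,uv,z,s=None):
    R,t=cam(p,s);d=R.T@np.array([(uv[0]-p['cx'])/f(p),(uv[1]-p['cy'])/f(p),1]);o=-R.T@t
    return o+d*(z-o[2])/d[2]
E
cat > a.py <<'E'
from h import *
for n in ['top','side']:
    p=get_image(n);save(p,n+'0')
    print(n,p['fov_y'],world(p,[0,0,0]))
    for q in ['ring_case','case_flap','flap_edge','case_lid','lid_edge','case_catch','catch_tip','setting_ring_5','setting_ring_6','dark_ring','spare_ring','plug_gauge','oil_bottle','grease_tin']:
        r=nets.boxes_of(p,q)
        print(q,[(round(x['p'],2),world(p,x['centre']).round(3).tolist()) for x in r[:2]])
print(sensors.sense())
E
python3 a.py
```

```text
pics
top 42.063835654628186 [0.23573382 0.07040411 1.74146079]
ring_case [(0.78, [0.649, 0.085, 0.04])]
case_flap [(0.54, [0.559, 0.06, 0.083])]
flap_edge [(0.54, [0.563, 0.066, 0.083])]
case_lid [(0.89, [0.68, 0.094, 0.081])]
lid_edge [(0.77, [0.684, 0.092, 0.082]), (0.49, [0.704, 0.102, 0.142])]
case_catch []
catch_tip [(0.4, [0.708, 0.104, 0.14]), (0.26, [0.56, 0.061, 0.086])]
setting_ring_5 [(0.63, [0.614, 0.041, 0.027]), (0.46, [0.603, 0.108, 0.027])]
setting_ring_6 [(0.63, [0.614, 0.041, 0.027]), (0.46, [0.603, 0.108, 0.027])]
dark_ring []
spare_ring [(0.47, [0.346, 0.122, 0.019])]
plug_gauge [(0.48, [0.439, -0.285, 0.022])]
oil_bottle [(0.59, [0.606, 0.399, 0.069])]
grease_tin [(0.87, [0.615, -0.32, 0.03]), (0.17, [0.703, 0.101, 0.139])]
side 50.39369060924469 [ 0.565104   -0.79018125  0.74132176]
ring_case [(0.78, [0.654, 0.066, 0.049])]
case_flap [(0.78, [0.563, 0.037, 0.075])]
flap_edge [(0.93, [0.567, 0.038, 0.077])]
case_lid [(0.78, [0.677, 0.085, 0.079])]
lid_edge [(0.87, [0.678, 0.082, 0.082])]
case_catch [(0.6, [0.704, 0.095, 0.138])]
catch_tip [(0.62, [0.708, 0.096, 0
[... 369 characters left out ...]
se_tin [(0.66, [0.614, -0.334, 0.028])]
{'t': 1.5, 'qpos': array([-1.21705698e+00,  8.71868740e-02,  1.37069086e+00, -1.35242388e-05,
        1.68360255e+00, -1.03091949e-01]), 'joint_velocities': array([ 0.00072502,  0.00028678, -0.00080318,  0.00065687, -0.00096385,
        0.00033996]), 'tau': array([ 1.41258282e-03, -3.51721823e+01, -3.13448596e+01,  1.09106329e-04,
        4.74197768e-04,  9.65086144e-08]), 'eef_pos': array([ 0.24261046, -0.49361828,  0.2313527 ]), 'tcp_rot': array([3.05988440e+00, 7.11337339e-01, 1.12022257e-06]), 'ft_force': array([ 0.6163286 , -0.4140064 ,  0.34471901]), 'wrist_torque': array([-0.00960755, -0.02581904, -0.0142647 ]), 'finger_gap': 0.9986826201685549}
```

View images.

View pics/top0.png

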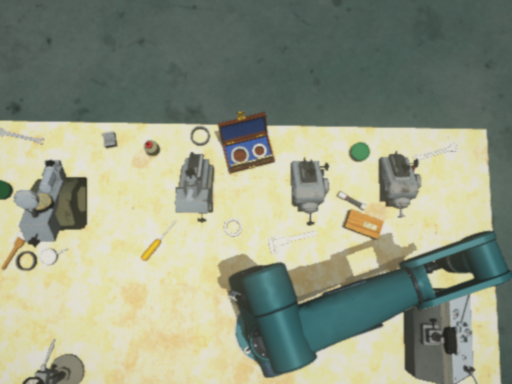

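View pics/side0.png

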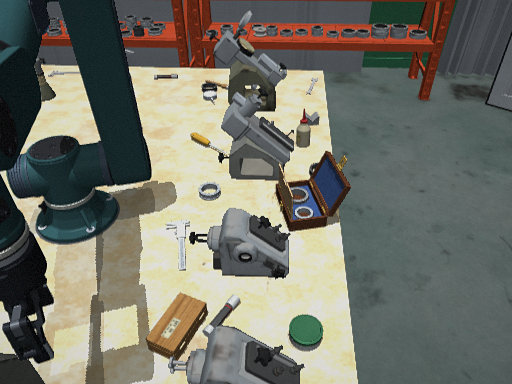

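Run:
```python
import cv2,numpy as np
a=cv2.imread('pics/top0.png')[100:185,205:285];b=cv2.imread('pics/side0.png')[140:240,265:365]
a=cv2.resize(a,(560,595),interpolation=cv2.INTER_CUBIC);cv2.imwrite('pics/topz.png',a)
b=cv2.resize(b,(600,600),interpolation=cv2.INTER_CUBIC);cv2.imwrite('pics/sidez.png',b)
```

```text
(no output)
```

View pics/topz.png

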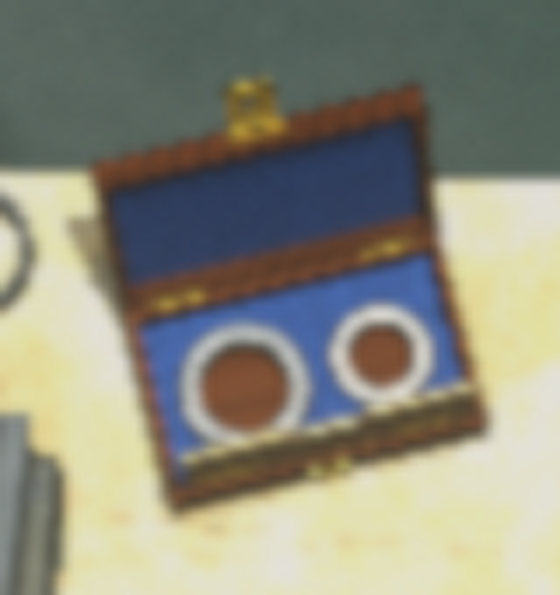

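View pics/sidez.png

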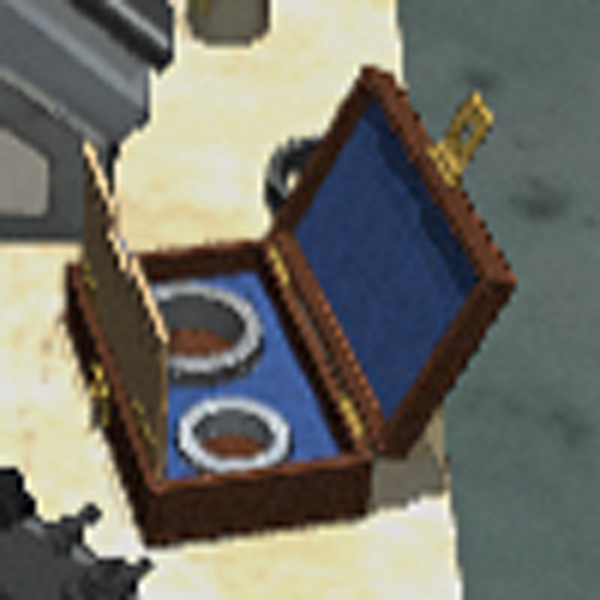

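```bash
cat > fit.py <<'E'
from h import *
from scipy.optimize import least_squares
def model(P):
    x,y,th,fl,li,ca=P
    u=np.array([-np.cos(li),0,np.sin(li)]);n=np.array([np.sin(li),0,np.cos(li)])
    Y=np.array([0,1,0]);h=np.array([50,0,37]);fh=np.array([-41,0,33])
    fu=np.array([np.cos(fl),0,np.sin(fl)])
    ch=h+104.5*u+10*n; cd=np.sin(ca)*u-np.cos(ca)*n
    D={'FRb':[-50,-82,0],'FRt':[-50,-82,36],'BRt':[50,-82,36],'BRb':[50,-82,0],'FLt':[-50,82,36],'FLb':[-50,82,0],
     'LR':h+100*u+14.5*n-82*Y,'LL':h+100*u+14.5*n+82*Y,'LC':h+100*u+14.5*n,'FeR':fh+78*fu-73*Y,'FeL':fh+78*fu+73*Y,'CT':ch+30*cd,'FeC':fh+78*fu,'CH':ch,'FhR':fh-73*Y,'FhL':fh+73*Y,'LiR':h+100*u-.5*n-82*Y,'LiL':h+100*u-.5*n+82*Y}
    R=Ro.from_euler('z',th).as_matrix()
    return {k:R@(np.array(v)/1000.)+[x,y,0] for k,v in D.items()}
if __name__=='__main__':
    t=get_image('top');s=get_image('side')
    T={'LL':(95,165),'LR':(422,85),'FeR':(475,388),'FeL':(180,460),'CT':(250,80),'FRb':(487,432),'FLb':(175,512)}
    S={'LR':(515,280),'LL':(370,66),'FRb':(150,545),'FRt':(158,490),'BRt':(372,460),'FLt':(70,265),'FeR':(165,340),'FeL':(85,143),'CT':(485,95),'BRb':(368,510)}
    T={k:np.array(v)/7+[205,100]-.5 for k,v in T.items()};S={k:np.array(v)/6+[265,140]-.5 for k,v in S.items()}
    def res(P):
        m=model(P);return np.concatenate([proj(t,m[k])[0]-v for k,v in T.items()]+[proj(s,m[k])[0]-v for k,v in S.items()])
    r=least_squares(res,[.61,.08,.25,1.6,1.95,1.5],loss='soft_l1')
    print(r.x); e=res(r.x).reshape(-1,2)
    for k,v in zip(list(T)+list(S),e): print(k,v.round(1))
    m=model(r.x)
    for k in m: print(k,m[k].round(4))
E
python3 fit.py
```

```text
[0.60516822 0.06991624 0.26735803 1.63442114 1.92789318 1.75751099]
LL [-0.7  0.8]
LR [0.2 0.6]
FeR [ 0.9 -0.1]
FeL [0.5 0.2]
CT [-0.   0.7]
FRb [0.3 0.5]
FLb [0.  0.3]
LR [ 0.2 -0.4]
LL [ 3.  -0.4]
FRb [0.1 0.6]
FRt [-0.7 -0.4]
BRt [ 1.4 -0.6]
FLt [-0.2 -1.3]
FeR [ 0.1 -0.7]
FeL [ 0.  -1.1]
CT [0.1 0.9]
BRb [0.7 1.3]
FRb [ 0.5786 -0.0224  0.    ]
FRt [ 0.5786 -0.0224  0.036 ]
BRt [0.6751 0.004  0.036 ]
BRb [0.6751 0.004  0.    ]
FLt [0.5353 0.1358 0.036 ]
FLb [0.5353 0.1358 0.    ]
LR [0.7219 0.0169 0.1256]
LL [0.6785 0.175  0.1256]
LC [0.7002 0.0959 0.1256]
FeR [ 0.5801 -0.0126  0.1108]
FeL [0.5416 0.1282 0.1108]
CT [0.7126 0.0994 0.1571]
FeC [0.5608 0.0578 0.1108]
CH [0.6977 0.0953 0.1314]
FhR [ 0.5849 -0.0113  0.033 ]
FhL [0.5463 0.1295 0.033 ]
LiR [0.7083 0.0131 0.1309]
LiL [0.665  0.1713 0.1309]
```

>>> {"api": "move_arm", "payload": {"series": [[[29.4,-23.4,-2.5,0,0,0],[29.4,-23.4,-2.5,0,0,0],[29.4,-23.4,-2.5,0,0,0],[29.4,-23.4,-2.5,0,0,0],[29.4,-23.4,-2.5,0,0,0],[29.4,-23.4,-2.5,0,0,0],[29.4,-23.4,-2.5,0,0,0],[29.4,-23.4,-2.5,0,0,0]]], "hand": 0}}

```text
t: 2.6
eef_pos: [0.3715, -0.2207, 0.2516]
tcp_rot: [3.06, 0.711, 0.001]
ft_force: [1.1, -0.2, -0.9]
finger_gap: 0.0
```

>>> {"api": "move_arm", "payload": {"series": [[[29.4,-23.4,-2.5,0,0,0],[29.4,-23.4,-2.5,0,0,0],[29.4,-23.4,-2.5,0,0,0],[29.4,-23.4,-2.5,0,0,0],[29.4,-23.4,-2.5,0,0,0],[29.4,-23.4,-2.5,0,0,0],[29.4,-23.4,-2.5,0,0,5.5],[29.4,-23.4,-2.5,0,0,5.4]]]}}

```text
t: 3.6
eef_pos: [0.5032, 0.0494, 0.2716]
tcp_rot: [3.114, 0.413, 0.001]
ft_force: [-0.4, -0.7, -1.2]
finger_gap: 0.001
```

Run:
```python
from h import *
s=sensors.sense();p=get_image('wrist');save(p,'w1')
R=Ro.from_rotvec(s['tcp_rot']).as_matrix();print(s['t'],s['eef_pos'],R.round(3),s['finger_gap'],s['ft_force'],s['qpos'].round(2))
print(np.array(p['mount']).round(3),p['fov_y'])
```

```text
3.6 [0.5031804  0.04940585 0.27161856] [[ 0.965  0.261  0.001]
 [ 0.261 -0.965 -0.   ]
 [ 0.001  0.    -1.   ]] 0.0010915435171576105 [-0.36701015 -0.65837819 -1.17086296] [-0.01 -0.02  1.4  -0.    1.76  1.29]
[[-0.001 -0.955 -0.296  0.074]
 [ 1.    -0.001 -0.     0.001]
 [-0.    -0.296  0.955 -0.143]
 [ 0.     0.     0.     1.   ]] 61.09367298343248
```

View pics/w1.png

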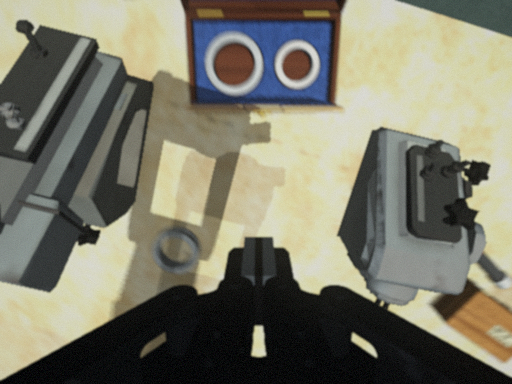

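Run:
```python
from h import *
from fit import model
s=sensors.sense();p=get_image('wrist')
m=model([0.60516822,0.06991624,0.26735803,1.63442114,1.92789318,1.75751099])
a=cv2.resize(p['image'][0:130,170:360,::-1],(760,520),interpolation=cv2.INTER_CUBIC)
for k in m:
    u=proj(p,m[k],s)[0]; print(k,u.round(1)); u=(u-[170,0]+.5)*4
    if 0<u[0]<760 and 0<u[1]<520: cv2.circle(a,tuple(int(v) for v in u),3,(0,255,0),-1);cv2.putText(a,k,tuple(int(v) for v in u),0,.5,(0,255,255))
cv2.imwrite('pics/w1z.png',a)
```

```text
FRb [332.7 111.5]
FRt [339.6 113.3]
BRt [346.3  14.8]
BRb [338.3  21.9]
FLt [194.9 113.7]
FLb [200.4 111.9]
LR [382.5 -86.7]
LL [159.9 -85.6]
LC [271.1 -86.1]
FeR [349.4 113.7]
FeL [189.  114.2]
CT [ 273.  -136.8]
FeC [269.2 114. ]
CH [271.3 -85.9]
FhR [331.6 105. ]
FhL [202.9 105.3]
LiR [383.1 -67.3]
LiL [159.5 -66.2]
```

View pics/w1z.png

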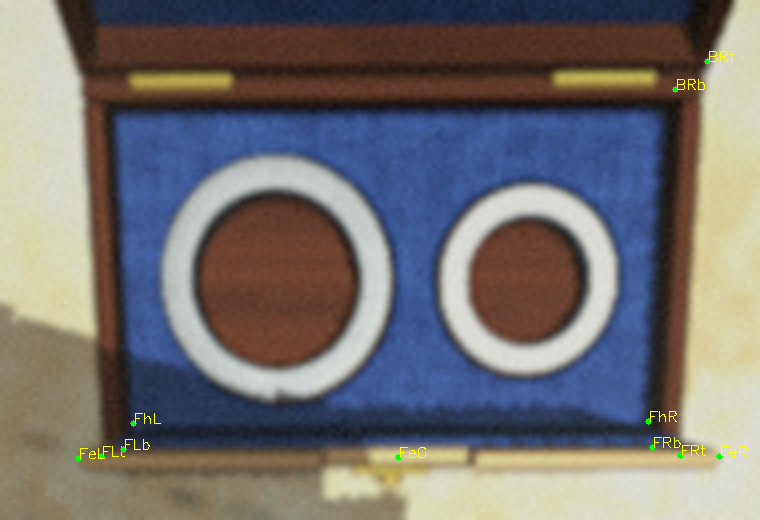

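>>> {"api": "move_arm", "payload": {"series": [[[0,0,30,0,0,0],[0,0,30,0,0,0],[0,0,30,0,0,0],[0,0,30,0,0,0],[0,0,30,0,0,0],[0,0,31,0,0,0],[14,0,0,0,0,0],[14,0,0,0,0,0]]]}}

```text
t: 4.7
eef_pos: [0.5318, 0.0554, 0.0919]
tcp_rot: [3.113, 0.417, 0.004]
ft_force: [0.8, 0.6, 0.7]
finger_gap: -0.004
```

>>> {"api": "move_arm", "payload": {"series": [[[8,0,0,0,0,0],[8,0,0,0,0,0],[8,0,1,0,0,0],[7,0,2,0,0,0],[7,0,3,0,0,0],[7,0,3,0,0,0],[7,0,4,0,0,0],[7,0,4,0,0,0]]]}}

```text
t: 5.7
eef_pos: [0.587, 0.0712, 0.0729]
tcp_rot: [3.114, 0.417, -0.001]
ft_force: [-0.2, -0.8, -0.5]
finger_gap: 0.002
```

Run:
```python
from h import *
s=sensors.sense();p=get_image('side')
a=cv2.resize(p['image'][130:250,245:375,::-1],(650,600),interpolation=cv2.INTER_CUBIC);cv2.imwrite('pics/s2.png',a)
print(s['t'],s['eef_pos'],s['ft_force'])
```

```text
5.7 [0.58704818 0.07119157 0.07285051] [-0.2190394  -0.77892812 -0.47022234]
```

View pics/s2.png

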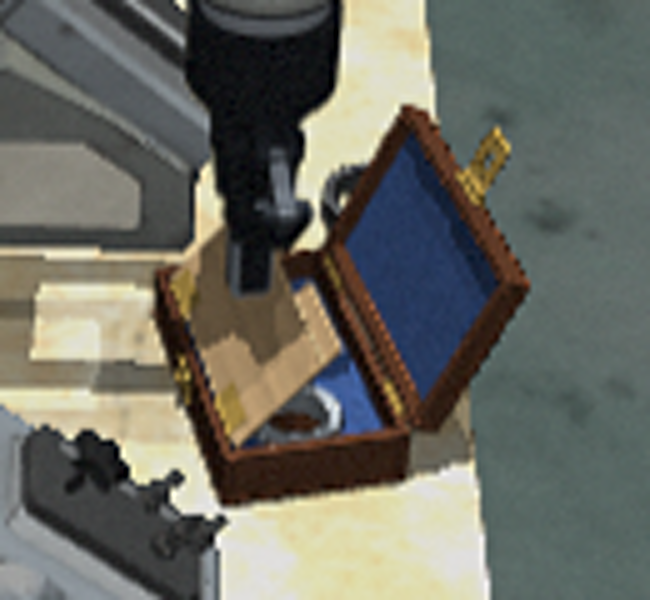

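>>> {"api": "move_arm", "payload": {"series": [[[5,0,6,0,0,0],[5,0,6,0,0,0],[4,0,6,0,0,0],[0,0,0,0,0,0],[0,0,-38,0,0,0],[0,6,-38,0,0,0],[0,15,-38,0,0,0],[0,30,-38,0,0,0]]]}}

```text
t: 6.75
eef_pos: [0.6135, 0.026, 0.209]
tcp_rot: [-3.113, -0.421, -0.001]
ft_force: [0.6, -0.7, 1.4]
finger_gap: -0.001
```

>>> {"api": "move_arm", "payload": {"series": [[[20,0,0,0,0,0],[25,0,0,0,0,0],[25,0,0,0,0,0],[25,0,0,0,0,0],[25,0,0,0,0,0],[19,0,0,0,0,0],[0,0,0,0,0,0]]]}}

```text
t: 7.62
eef_pos: [0.7482, 0.0625, 0.2061]
tcp_rot: [-3.114, -0.418, 0.002]
ft_force: [-0.7, 0.2, -1.2]
finger_gap: 0.006
```

```bash
cat > st.py <<'E'
from h import *
import sys
def case(X):
    X=np.array(X)-[0.6052,0.0699,0];c,s_=np.cos(.2674),np.sin(.2674)
    return np.array([c*X[0]+s_*X[1],-s_*X[0]+c*X[1],X[2]])*1000
if __name__=='__main__':
    s=sensors.sense();p=get_image('side')
    a=cv2.resize(p['image'][130:250,245:375,::-1],(650,600),interpolation=cv2.INTER_CUBIC);cv2.imwrite(f'pics/{sys.argv[1]}.png',a)
    print(s['t'],s['eef_pos'],case(s['eef_pos']).round(1),s['ft_force'],s['qpos'].round(2))
E
python3 st.py s3
```

```text
7.625 [0.7482305  0.06248489 0.20614198] [136.  -44.9 206.1] [-0.69129249  0.16643043 -1.15120881] [ 0.01  0.56  0.81 -0.    1.77  1.31]
```

View pics/s3.png

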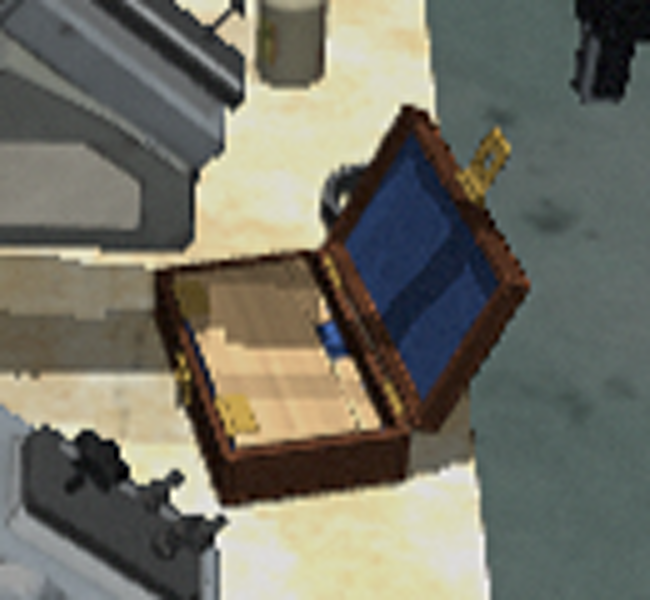

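>>> {"api": "move_arm", "payload": {"series": [[[0,0,24,0,0,0],[0,0,24,0,0,0],[0,0,24,0,0,0],[0,0,22,0,0,0],[-8,0,0,0,0,0],[-8,0,0,0,0,0],[-6,0,0,0,0,0],[-4,0,0,0,0,0]]]}}

```text
t: 8.68
eef_pos: [0.7244, 0.0555, 0.1164]
tcp_rot: [3.113, 0.417, 0.012]
ft_force: [3.9, 0.7, 1.9]
finger_gap: -0.001
```

>>> {"api": "move_arm", "payload": {"series": [[[-5,0,-1,0,0,0],[-5,0,-1,0,0,0],[-5,0,-1,0,0,0],[-5,0,-1.5,0,0,0],[-5,0,-1.5,0,0,0],[-5,0,-1.5,0,0,0],[-5,0,-1.5,0,0,0]]]}}

```text
t: 9.55
eef_pos: [0.688, 0.046, 0.1214]
tcp_rot: [-3.114, -0.417, 0.003]
ft_force: [1.5, 0.9, -1.2]
finger_gap: 0.001
```

```bash
python3 st.py s4
```

```text
9.55 [0.68798632 0.04596759 0.12141335] [ 73.5 -45.  121.4] [ 1.47606645  0.93192247 -1.21883675] [-0.02  0.44  1.16 -0.    1.55  1.29]
```

View pics/s4.png

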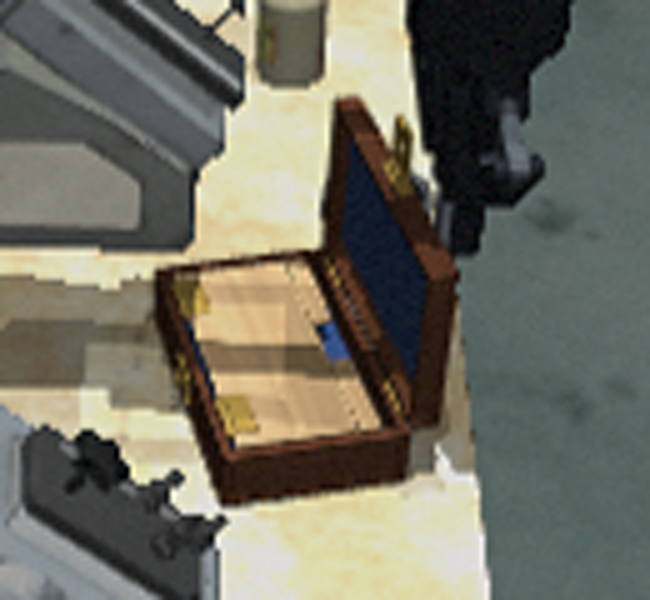

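>>> {"api": "move_arm", "payload": {"series": [[[-4.5,0,-0.5,0,0,0],[-4.5,0,-0.5,0,0,0],[-4.5,0,-0.5,0,0,0],[-4,0,0,0,0,0],[-4,0,0,0,0,0],[-4,0,0.5,0,0,0],[-4,0,0.8,0,0,0],[-4,0,1,0,0,0]]]}}

```text
t: 10.6
eef_pos: [0.6565, 0.0372, 0.122]
tcp_rot: [3.114, 0.417, 0.001]
ft_force: [1.4, 0.0, 2.0]
finger_gap: -0.002
```

>>> {"api": "move_arm", "payload": {"series": [[[-4,0,1,0,0,0],[-4,0,1,0,0,0],[-4,0,1.5,0,0,0],[-4,0,2,0,0,0],[-3.7,0,2,0,0,0],[-3.7,0,2.5,0,0,0],[-3.5,0,2.5,0,0,0],[-3.5,0,2.5,0,0,0]]]}}

```text
t: 11.6
eef_pos: [0.6269, 0.0292, 0.1062]
tcp_rot: [3.114, 0.417, -0.0]
ft_force: [0.4, -0.1, 1.4]
finger_gap: 0.001
```

```bash
python3 st.py s5
```

```text
11.6 [0.626944   0.02919226 0.10622656] [ 10.2 -45.  106.2] [ 0.36182383 -0.13299984  1.43300831] [-0.04  0.31  1.36 -0.    1.47  1.26]
```

View pics/s5.png

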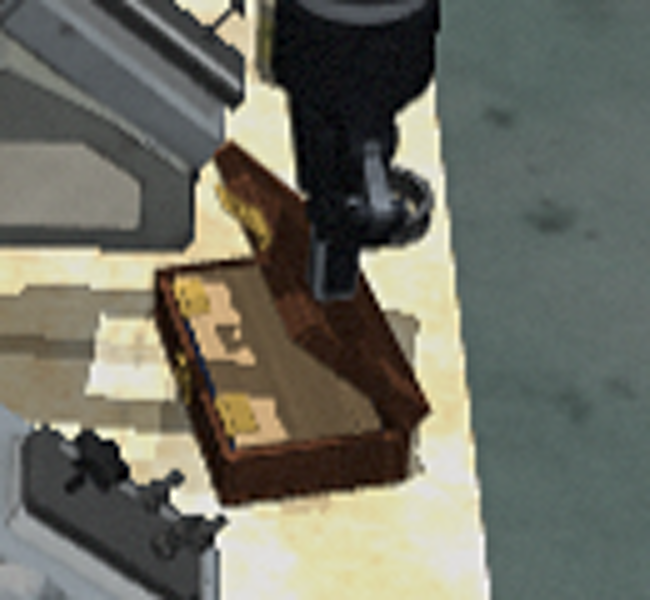

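>>> {"api": "move_arm", "payload": {"series": [[[-3.2,0,2.5,0,0,0],[-3.2,0,2.7,0,0,0],[-3,0,3,0,0,0],[-3,0,3,0,0,0],[-2.8,0,3.2,0,0,0],[-2.5,0,3.4,0,0,0],[-2.3,0,3.4,0,0,0],[-2,0,3.4,0,0,0]]]}}

```text
t: 12.65
eef_pos: [0.6059, 0.0234, 0.0816]
tcp_rot: [3.114, 0.417, -0.0]
ft_force: [-0.1, 0.1, 1.1]
finger_gap: -0.001
```

>>> {"api": "move_arm", "payload": {"series": [[[-1.8,0,3,0,0,0],[-1.5,0,3,0,0,0],[-1.5,0,3,0,0,0],[-1.3,0,3,0,0,0],[-1,0,2.5,0,0,0],[-1,0,2.5,0,0,0],[-0.8,0,2.5,0,0,0],[-0.8,0,2,0,0,0]]]}}

```text
t: 13.65
eef_pos: [0.5967, 0.0209, 0.0603]
tcp_rot: [3.114, 0.417, 0.0]
ft_force: [0.8, 0.1, -0.1]
finger_gap: 0.002
```

```bash
python3 st.py s6
```

```text
13.65 [0.59674925 0.02092855 0.06025216] [-21.1 -45.   60.3] [ 0.75010221  0.09767578 -0.06160131] [-0.06  0.28  1.49 -0.    1.37  1.24]
```

View pics/s6.png

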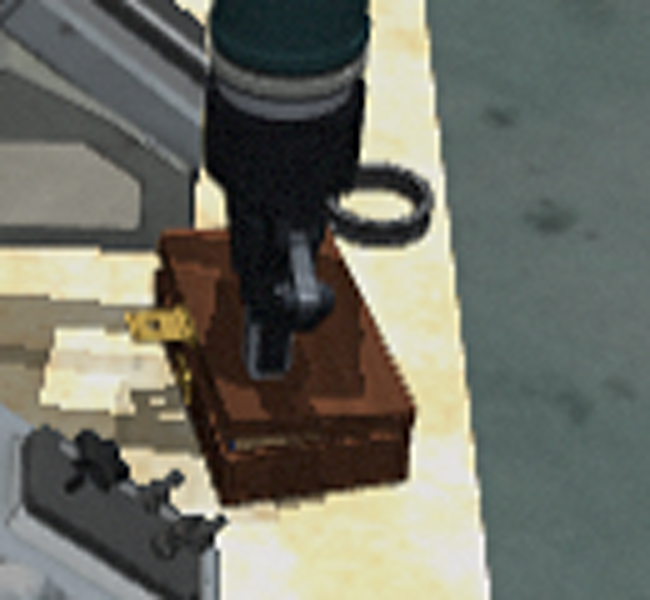

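>>> {"api": "move_arm", "payload": {"series": [[[-0.5,0,1.3,0,0,0],[-0.4,0,1.3,0,0,0],[0,0,1.3,0,0,0],[0,0,1.3,0,0,0],[0,0,1.2,0,0,0],[0,0,1.2,0,0,0],[0,0,0.8,0,0,0],[0,0,0.6,0,0,0]]]}}

```text
t: 14.7
eef_pos: [0.5958, 0.0207, 0.0516]
tcp_rot: [3.114, 0.417, -0.0]
ft_force: [-1.3, -0.8, 2.8]
finger_gap: -0.001
```

```bash
python3 st.py s7
```

```text
14.7 [0.59580348 0.02065791 0.05159712] [-22.1 -45.   51.6] [-1.31175965 -0.76034718  2.80061449] [-0.06  0.29  1.5  -0.    1.35  1.24]
```

View pics/s7.png

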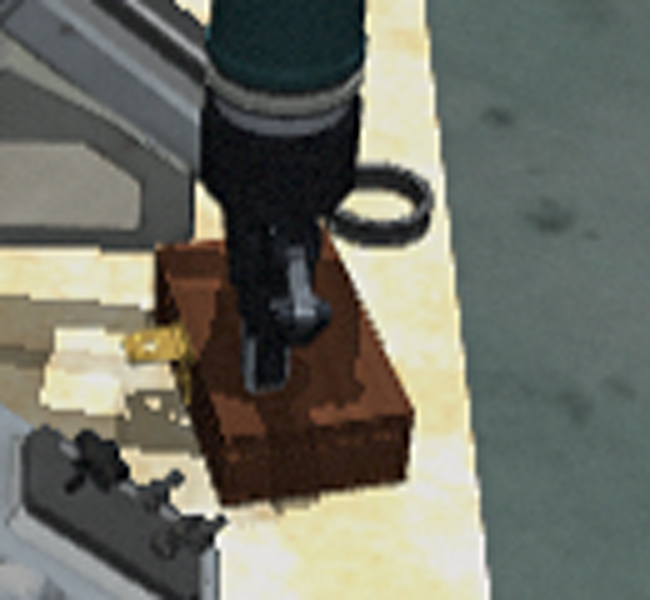

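Nearly shut; press a little more until the force rises clearly.

>>> {"api": "move_arm", "payload": {"series": [[[0,0,0.4,0,0,0],[0,0,0.4,0,0,0],[0,0,0.3,0,0,0],[0,0,0.3,0,0,0]]]}}

```text
t: 15.25
eef_pos: [0.5959, 0.0207, 0.0515]
tcp_rot: [3.113, 0.418, 0.001]
ft_force: [-3.6, -0.4, 7.8]
finger_gap: -0.003
```

>>> {"api": "move_arm", "payload": {"series": [[[0,0,-15,0,0,0],[0,0,-20,0,0,0],[-15,-11,0,0,0,0],[-15,-12,0,0,0,0],[-15,-11,0,0,0,0],[-15,-11,0,0,0,0],[0,0,12,0,0,0],[0,0,12,0,0,0]]]}}

```text
t: 16.25
eef_pos: [0.5267, 0.0481, 0.0605]
tcp_rot: [3.113, 0.417, 0.002]
ft_force: [0.3, 0.7, 0.2]
finger_gap: -0.001
```

```bash
python3 st.py s8
python3 - <<'E'
from h import *
s=sensors.sense();p=get_image('wrist');save(p,'w8')
E
```

```text
16.25 [0.52668875 0.04813148 0.06045774] [-81.5  -0.3  60.5] [0.3068528  0.6857241  0.23141417] [-0.02  0.14  1.66 -0.    1.34  1.29]
```

View pics/s8.png

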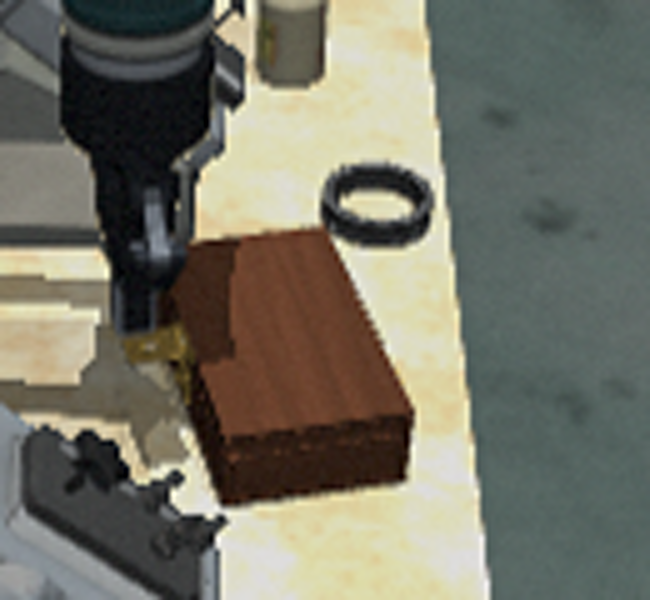

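View pics/w8.png

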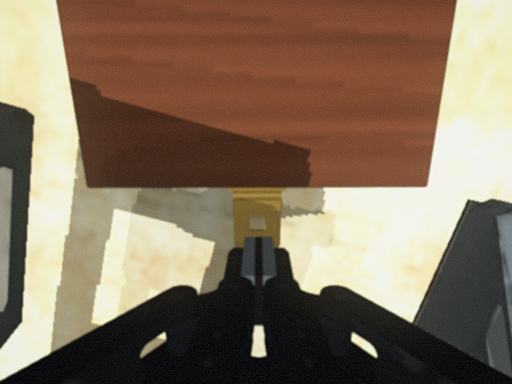

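>>> {"api": "move_arm", "payload": {"series": [[[0,0,8,0,0,0],[0,0,6,0,0,0],[0,0,6,0,0,0],[0,0,6,0,0,0],[0,0,6,0,0,0],[0,0,6,0,0,0],[3,0,0,0,0,0],[3,0,0,0,0,0]]]}}

```text
t: 17.35
eef_pos: [0.532, 0.0499, 0.0229]
tcp_rot: [3.114, 0.417, -0.0]
ft_force: [-0.4, 0.2, 0.0]
finger_gap: -0.004
```

>>> {"api": "move_arm", "payload": {"series": [[[3,0,0,0,0,0],[3,0,0,0,0,0],[2,0,0,0,0,0],[1,0,0,0,0,0],[0.5,0,0,0,0,0],[0,0,0,0,0,0]]]}}

```text
t: 18.1
eef_pos: [0.5398, 0.052, 0.023]
tcp_rot: [3.113, 0.417, -0.005]
ft_force: [-6.2, -0.8, 3.9]
finger_gap: 0.003
```

```bash
python3 st.py s9
python3 - <<'E'
from h import *
s=sensors.sense();p=get_image('wrist');save(p,'w9')
E
```

```text
18.1 [0.53981689 0.052019   0.02295203] [-67.8   0.   23. ] [-6.18845128 -0.83387445  3.85188209] [-0.01  0.21  1.66 -0.    1.27  1.3 ]
```

View pics/s9.png

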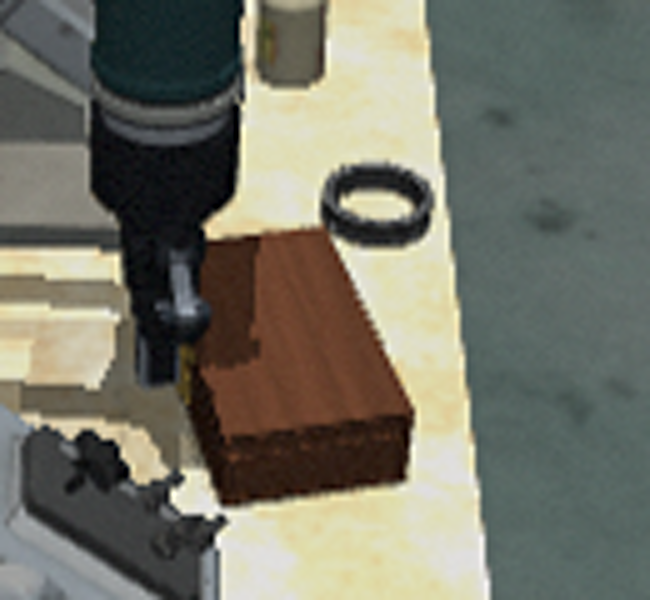

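View pics/w9.png

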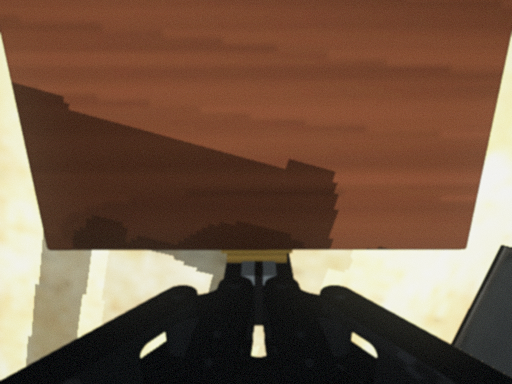

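>>> {"api": "move_arm", "payload": {"series": [[[0.5,0,0,0,0,0],[0.5,0,0,0,0,0],[0,0,0,0,0,0]]]}}

```text
t: 18.58
eef_pos: [0.5398, 0.0521, 0.0229]
tcp_rot: [3.113, 0.417, -0.008]
ft_force: [-8.2, -2.3, 4.1]
finger_gap: -0.001
```

>>> {"api": "move_arm", "payload": {"series": [[[-4,0,0,0,0,0],[-12,0,0,0,0,0],[-20,0,0,0,0,0],[-10,0,-20,0,0,0],[0,0,-30,0,0,0],[0,0,-30,0,0,0],[0,0,-30,0,0,0],[0,0,-10,0,0,0]]]}}

```text
t: 19.58
eef_pos: [0.4986, 0.0405, 0.1453]
tcp_rot: [3.113, 0.417, 0.008]
ft_force: [0.7, -0.3, 0.5]
finger_gap: -0.001
```

Run:
```python
from h import *
from fit import model
s=sensors.sense();print(s['t'])
W=get_image('wrist');S=get_image('side');T=get_image('top')
a=cv2.resize(S['image'][150:240,265:355,::-1],(600,600),interpolation=cv2.INTER_CUBIC);cv2.imwrite('pics/s10.png',a)
save(W,'w10');save(S,'s10f')
t=cv2.resize(T['image'][90:240,170:400,::-1],(690,450));cv2.imwrite('pics/t10.png',t)
m=model([0.6052,0.0699,0.2674,0,0,0])
for n,p in (('W',W),('S',S)):
    print(n,{k:proj(p,m[k],s)[0].round(1).tolist() for k in ['LR','LL','LC','LiR','CT','CH']})
    for q in ['catch_tip','lid_edge']:
        print(q,[(round(x['p'],2),world(p,x['centre'],s).round(4).tolist()) for x in nets.boxes_of(p,q)[:1]])
print(m['CT'],m['LC'])
```

```text
19.575
W {'LR': [372.3, 112.0], 'LL': [141.2, 112.5], 'LC': [256.8, 112.3], 'LiR': [365.6, 110.9], 'CT': [256.9, 115.6], 'CH': [256.8, 118.3]}
catch_tip [(0.78, [0.5511, 0.0569, 0.0511])]
lid_edge [(0.73, [0.5899, 0.0658, 0.0503])]
S {'LR': [290.4, 216.2], 'LL': [276.1, 178.0], 'LC': [282.8, 196.0], 'LiR': [290.1, 220.6], 'CT': [280.8, 206.0], 'CH': [281.1, 197.5]}
catch_tip []
lid_edge [(0.69, [0.6039, 0.0501, 0.048])]
[0.55263687 0.05549975 0.017     ] [0.55697694 0.05668876 0.0515    ]
```

View pics/w10.png

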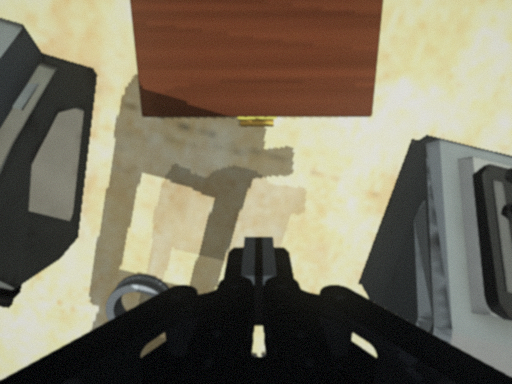

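View pics/s10.png

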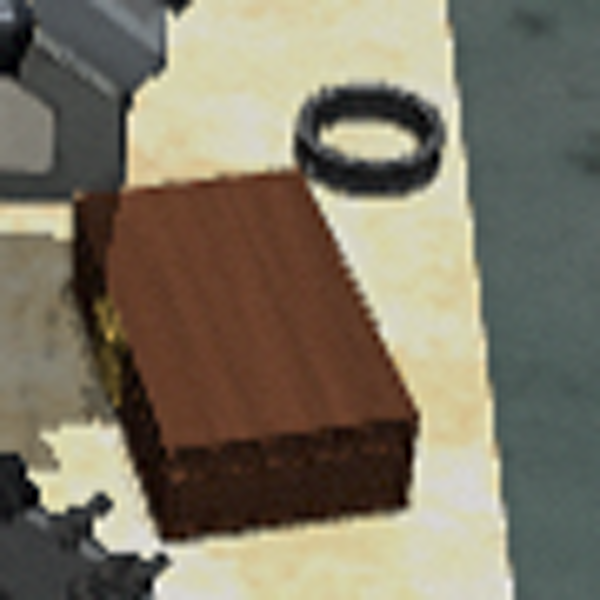

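View pics/t10.png

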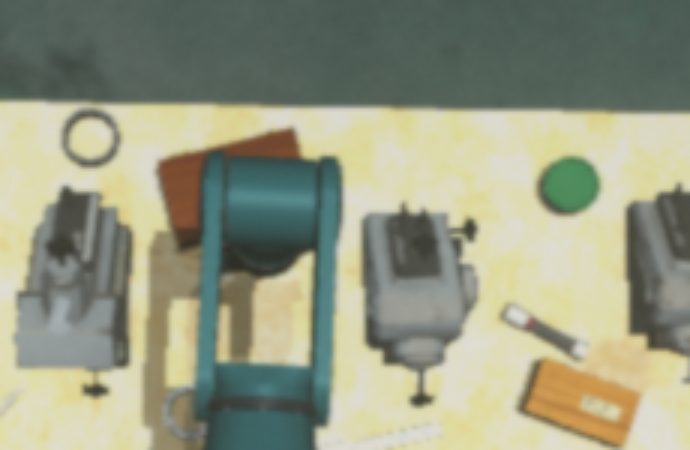

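Run:
```python
import cv2
a=cv2.imread('pics/w10.png')[95:145,215:300];cv2.imwrite('pics/w10z.png',cv2.resize(a,(765,450),interpolation=cv2.INTER_CUBIC))
```

View pics/w10z.png

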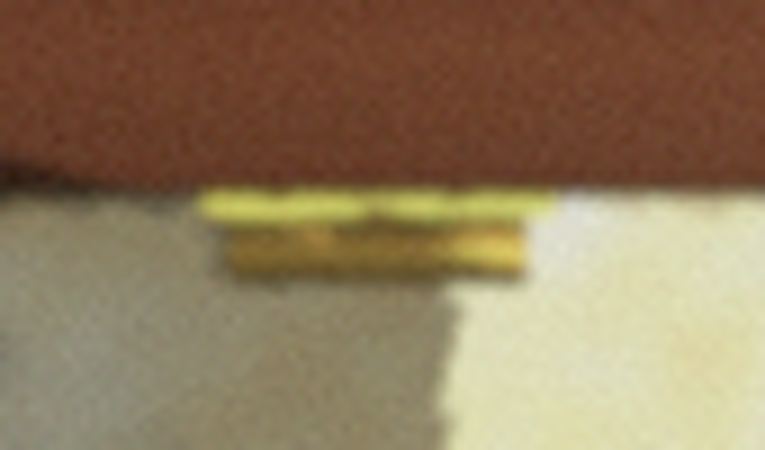

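The catch looks folded, but I'll give its lower end one extra push with the finger tilted slightly, to remove doubt about the last degrees.

>>> {"api": "move_arm", "payload": {"series": [[[0,0,0,0,6,0],[0,0,20,0,0,0],[0,0,30,0,0,0],[0,0,30,0,0,0],[0,0,25,0,0,0],[0,0,17,0,0,0],[10,0,1,0,0,0],[8,0,1,0,0,0]]]}}

```text
t: 20.92
eef_pos: [0.5291, 0.0488, 0.0226]
tcp_rot: [-3.096, -0.415, -0.166]
ft_force: [-0.5, -0.0, 0.3]
finger_gap: -0.001
```

```bash
python3 st.py s11
```

```text
20.925 [0.52907685 0.04879133 0.02261012] [-79.   -0.2  22.6] [-0.52158557 -0.00195249  0.3035454 ] [-0.03  0.11  1.78  0.03  1.15  1.26]
```

>>> {"api": "move_arm", "payload": {"series": [[[4,0,0.4,0,0,0],[3,0,0.3,0,0,0],[2,0,0.2,0,0,0],[1.5,0,0.2,0,0,0],[1,0,0.1,0,0,0],[0.7,0,0,0,0,0],[0,0,0,0,0,0]]]}}

```text
t: 21.85
eef_pos: [0.5392, 0.0519, 0.0216]
tcp_rot: [-3.096, -0.415, -0.162]
ft_force: [-0.6, 0.4, 0.7]
finger_gap: -0.002
```

>>> {"api": "move_arm", "payload": {"series": [[[0.7,0,0.1,0,0,0],[0.7,0,0.1,0,0,0],[0.7,0,0.1,0,0,0],[0.5,0,0,0,0,0],[0,0,0,0,0,0]]]}}

```text
t: 22.48
eef_pos: [0.5405, 0.0522, 0.0215]
tcp_rot: [-3.096, -0.415, -0.157]
ft_force: [-5.8, -2.9, 3.8]
finger_gap: -0.001
```

>>> {"api": "move_arm", "payload": {"series": [[[-4,0,0,0,0,0],[-12,0,0,0,0,0],[-20,0,0,0,0,0],[-10,0,-20,0,0,0],[0,0,-30,0,0,0],[0,0,-30,0,0,0],[0,0,-30,0,0,0],[0,0,-30,0,-6,0]]]}}

```text
t: 23.48
eef_pos: [0.4814, 0.0363, 0.1568]
tcp_rot: [3.114, 0.416, -0.004]
ft_force: [0.6, -0.3, -0.3]
finger_gap: -0.002
```

Run:
```python
from h import *
s=sensors.sense();print(s['t'],s['eef_pos'],s['ft_force'])
W=get_image('wrist');S=get_image('side')
a=cv2.resize(S['image'][150:240,255:345,::-1],(500,500),interpolation=cv2.INTER_CUBIC)
b=cv2.resize(W['image'][80:160,200:310,::-1],(688,500),interpolation=cv2.INTER_CUBIC)
cv2.imwrite('pics/f.png',cv2.resize(np.hstack([a,b]),(800,337)))
T=get_image('top')
for q in ['dark_ring','spare_ring','plug_gauge','oil_bottle','grease_tin']:
  for p in (T,S): print(q,[(round(x['p'],2),world(p,x['centre']).round(3).tolist()) for x in nets.boxes_of(p,q)[:1]])
```

```text
23.475 [0.48141525 0.03631101 0.15679024] [ 0.55971595 -0.31344798 -0.27929569]
dark_ring [(0.68, [0.668, 0.241, 0.02])]
dark_ring [(0.7, [0.668, 0.227, 0.008])]
spare_ring [(0.51, [0.345, 0.14, 0.019])]
spare_ring [(0.49, [0.34, 0.109, 0.013])]
plug_gauge [(0.53, [0.441, -0.286, 0.021])]
plug_gauge [(0.65, [0.446, -0.295, 0.014])]
oil_bottle [(0.51, [0.605, 0.403, 0.07])]
oil_bottle [(0.58, [0.611, 0.392, 0.047])]
grease_tin []
grease_tin [(0.68, [0.615, -0.333, 0.028])]
```

View pics/f.png

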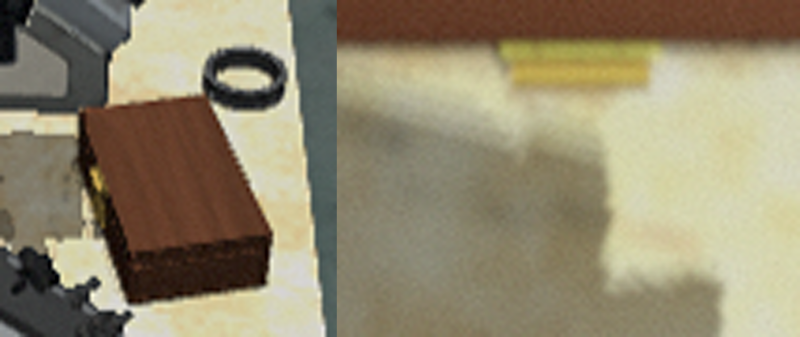

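```bash
python3 -c "
from station import robot; print(robot.job_done())"
```

```text
the job is handed in; nothing more can be done
None
```

The case is closed and the job is handed in after about 24 s of robot time. I folded the flap flat, swung the lid shut slowly with fingertip pressure on its outside to the right of the catch, then pushed the catch down.

**Flap:** It lay flat in the side picture before I touched the lid.

**Lid:** I stopped at 51.5 mm with about 8 N of resistance and no further movement, which matches the given height of a shut lid.

**Catch:** I pushed it twice, the second time with the finger tilted onto its lower end. Both times it met a hard stop, at 6 to 8 N. The last side and wrist pictures show it hanging straight in front of the case, though neither gives a square view of its last few degrees.

**Other things on the bench:** In the last pictures they show no visible shift.
- **Rings in the case:** I could not check them after closing. They were never touched, and the flap went flat over them.
- **Spare ring:** One top-view reading differed from the earlier one by about 18 mm. The arm partly covered the ring in that picture, and the side view agreed to within a few millimetres.
- **Dark ring:** The side-view readings differed by about 35 mm. The open lid half hid the ring in the first, and it sits at the same place in the top pictures.
- **Grease tin:** The networks missed it in the last top picture. The side view found it where it was.

**Calibration:** The lid's edge showed about 4 pixels (roughly 3 mm) off my fitted model in the wrist view, slightly more than the stated 2 mm accuracy.

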